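# Scan the instrument's stock label

## Task

Stock-taking: draw the hand scanner up out of its stand, turn it and hold it up so that its window looks squarely at the middle of the barcode label on the sloping front of the bench instrument (not the label on the carton), from 10 to 15 cm away. Do not let the scanner touch the instrument and do not drop it, and leave the carton, jar, tape roll and screwdriver where they are. The job finishes while still holding the scanner there, still and in the air.

Things in the scene. Friction and masses are not known exactly. Their poses are not given: they have to be found in the camera images.
- scanner: Grey straight hand scanner, 162 mm long, about 0.16 kg, starting upright in the stand, window down. Origin: centre of the window (lower end face). z runs from the window up the handle: it looks along its own -z. Head 50 (x) by 40 (y) mm up to z = 50; above it the handle to grip, 34 (x) by 28 (y) mm, z = 58 to 160, black trigger patch on its -x face. Centre of mass about z = 65 mm.
- stand: Fixed scanner stand: steel base plate 110 (x) by 100 (y) mm, 12 thick, with a black rectangular well, 56 by 46 mm inside (3 mm round the scanner's head), 6 mm walls, rim at z = 70 mm. Origin: underside centre on the table, z up. The scanner rests on the well's floor (z = 12), axes parallel to the stand's, and must rise 58 mm straight up to leave it.
- label: White barcode label with black bars, 45 (x, up the slope) by 70 mm (y, level), in the middle of the instrument's sloping front. Origin: its centre, on the panel (the paper stands 2 mm proud). z is the slope's outward normal, 45 degrees above level, facing the robot's side. Fixed to the instrument.
- instrument: Fixed grey bench instrument with white console panel, 180 deep (x), 200 wide (y), 150 mm high. Origin: underside centre; front faces -x: 40 mm upright, then sloping back at 45 degrees to the top edge at x = 20, z = 150 mm. Label centre at (-35, 0, 95) mm. Knobs and posts stand 12 mm out of the slope. It stands left or right, the carton on the other side.
- carton: Bystander: closed cardboard carton 160 mm (x) by 180 mm (y) by 110 mm high, with a barcode label flat on its top (not the one wanted). Origin: underside centre.
- jar: Bystander: amber glass jar with a steel cap, 56 mm across, 85 mm high, between instrument and carton. Origin: underside centre.
- tape: Bystander: black roll of tape lying flat, 96 mm across, 24 mm high. Origin: underside centre.
- screwdriver: Bystander: screwdriver with a black handle, lying on the table far to the left. Origin: on the underside.
Not all that is in view belongs to the job. Of the things like the scanner, leave any that is purple; of the rest the smaller one is meant. Of the things that look like the stand, take the one that is farthest to the robot's left at the start.

How it is judged:
By the outcome, as a careful person would: the job done as asked, in the order asked, and still so for the second after the job is handed in, while the arm keeps its last pose, push and grip.
It also fails if it takes over 32 s, if anything falls off the work surface, if the arm or the gripper's body presses on something with over 40 N, if the wrist force passes 120 N, or if a joint passes its speed limit or range.

## Robot

A 6-joint arm with a two-finger parallel gripper is mounted at the origin on the work surface. World frame = base frame: x ahead of the robot, y to its left, z up, the work surface at z = 0. Lengths are in m, angles in rad, forces in N, time in s.
With the tool pointing down it reaches from about 0.35 to 0.85 m from the base axis. Payload 8.1 kg.
Tool frame: the origin (TCP) lies on the mounting face of the last link; the fingertips stand 186 mm ahead of it and the grasp point (between the pads) lies 167 mm ahead of it; y points along the fingers, x is the direction in which the jaws open and shut, and the axes are right-handed (so a half turn about y gives the same grasp; the last joint's range is limited). The gripper opens to 93 mm and grips with 3 to 60 N. Pads are 15 mm wide; open, the fingers measure 128 mm over their backs; the gripper's body (75 mm by 188 mm) begins 65 mm behind the grasp point.
Start: joints at [-1.224, 0.13, 1.488, -0, 1.523, -0.085], TCP at [0.251, -0.545, 0.405] pointing down, gripper open.
Joint ranges: [-2.96, 2.96], [-0.89, 2.26], [0.02, 2.5], [-1.34, 4.48], [0, 2.73], [-2.66, 2.66]. Speed limits (rad/s): [2.39, 2.39, 2.79, 3.14, 3.14, 3.14].

## Interface

Orientations are given as a rotation vector (axis times angle).
In Python, from plant import robot, imaging gives the robot as it stands.
- The arm moves only by the shell command python3 -m inch 'ROWS' [OPENING] [FORCE]. ROWS is JSON, a list of rows, each an object of numbers: "x", "y", "z": the shift along the tool's x, y, z in mm; "twist": the turn about the tool's y in rad. In form: [{"x": .., "y": .., "z": .., "twist": ..}, ...]. A call has 1 to 12 rows; each row shifts and turns the commanded pose from where the row before left it, along the tool's axes as they then stand; what a row does not reach is not made up. A row lasts 1/10 s, in which the tool goes at most 50 mm and 8.59 degrees, less where a joint would pass 70% of its speed; a pose out of reach is approached as far as the arm can. A call with a gripper value outside its range is refused whole. OPENING is the gripper command: -1 is shut, 1 is fully open, values between are in proportion, set as the call begins (- or left out, the last holds). The fingers move at their own pace and stop on an object; FORCE is the grip in N (left out, the last holds). Time passes only in rows, so rows that do not move let the fingers close. It gives the time, the measured TCP pose, the force and the opening at its end, in the units of the state.
- robot.read_state(): the state, without advancing time (a new reading comes with each control period).
- imaging.read_camera(name): name is "side" or "top"; returns a dict with "color" (480x640x3 uint8, red, green, blue), "depth" (480x640 float32, m along the optical axis (not along the pixel's ray), 0 where there is no reading), "fx", "fy", "cx", "cy" (pixels), "rvec" (rotation vector, rad) and "tvec" (3), from world to camera coordinates, as OpenCV has them. Camera axes: x right, y down, z forward; pixel columns grow to the right and rows downward; lengths in m; the calibration is good to about 2 mm. A picture is of the moment at which its call begins.
- robot.close_job(): hands the job in, once; it reports no verdict.
The state is a dict: "t": time; "q": joint angles; "dq": joint speeds; "joint_torque": joint torques, N m; "tool_pos": TCP position; "orientation": TCP orientation; "force": force on the tool from outside, world axes, zero at the start; "wrist_torque": the same for the moment, N m; "opening": finger opening in m.
Only numpy, scipy, OpenCV 4.12 (cv2) and the standard library are available. Lean on these libraries where they do the work, as an engineer would, in place of code of your own. Each camera call takes 0.05 s, during which the arm holds its last target.

## Working session

There is one attempt and no reset: what is moved stays moved. The work goes in short steps, Python scripts to look and compute and a shell command to move; the robot and the scene stay as the last step left them, time stands still between calls to the robot, and variables do not carry over. Pictures are saved under pics/ and viewed, and the job is handed in when it is done.

```bash
ls; mkdir -p pics
python3 - <<'E'
from plant import robot, imaging
import cv2,numpy as np
print(robot.read_state())
for n in("side","top"):
    c=imaging.read_camera(n); cv2.imwrite(f"pics/{n}0.png",c["color"][:,:,::-1]); np.savez(f"{n}0.npz",**c)
    R=cv2.Rodrigues(np.array(c["rvec"]))[0]; print(n,-R.T@np.array(c["tvec"]).ravel(),R[2],c["fx"])
E
```

```text
pics
{'t': 0.0, 'q': array([-1.22442950e+00,  1.31147413e-01,  1.48922747e+00, -2.37128504e-05,
        1.52300006e+00, -8.54141433e-02]), 'dq': array([ 1.23805775e-03, -9.05044375e-04, -1.70500308e-03,  8.60581457e-04,
        1.45440631e-03, -8.94511134e-05]), 'joint_torque': array([ 1.05697272e-03, -5.59848368e+01, -4.91760635e+01,  7.68473209e-02,
        3.51317727e-02, -1.49191656e-04]), 'tool_pos': array([ 0.25102789, -0.54472433,  0.40372381]), 'orientation': array([-1.38197905,  0.88657753, -0.88423281]), 'force': array([ 0.07329192, -0.20937799,  0.40098484]), 'wrist_torque': array([-0.02623067,  0.003348  , -0.00103339]), 'opening': 0.09282381141502456}
side [0.94093302 0.80737345 0.67323856] [-0.43567995 -0.70106591 -0.56452597] 447.18342483120904
top [0.30893481 0.04786092 1.2713506 ] [ 0.15479293  0.00436953 -0.98793727] 609.7911578470254
```

View pics/side0.png

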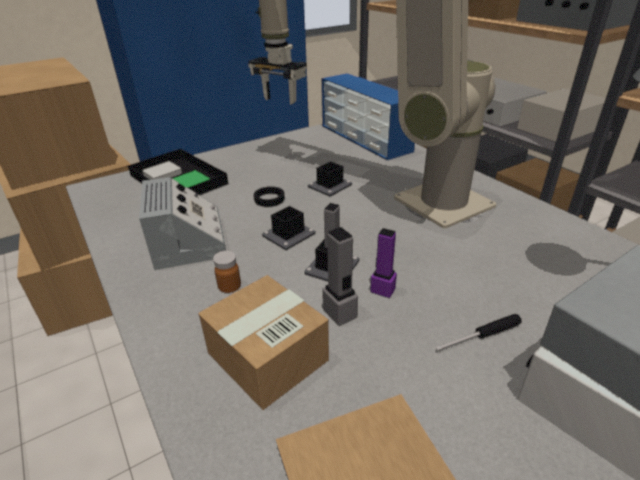

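View pics/top0.png

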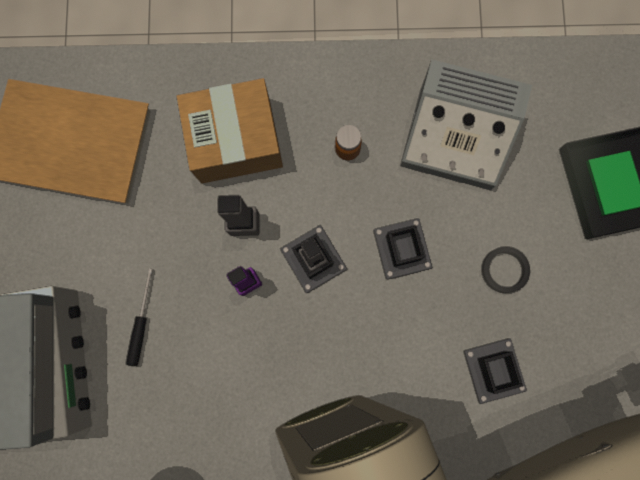

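Run:
```python
from plant import robot
from scipy.spatial.transform import Rotation as R
print(R.from_rotvec(robot.read_state()["orientation"]).as_matrix().round(3))
```

```text
[[ 0.419 -0.001  0.908]
 [-0.908  0.002  0.419]
 [-0.002 -1.     0.   ]]
```

The top view shows the leftmost stand at about (313,258) holding the small grey scanner. The large grey decoy is at (238,215), the purple one at (243,280), the instrument label at (461,142) and the carton at (230,130). The tool only yaws and translates, so I'll have to pivot the scanner in the grip by levering it against something. Next I'll measure.

```bash
cat > h.py <<'E'
import numpy as np,cv2
def load(n): return dict(np.load(n+".npz"))
def cloud(c):
    d=c["depth"]; v,u=np.mgrid[:480,:640]
    P=np.stack([(u-c["cx"])/c["fx"]*d,(v-c["cy"])/c["fy"]*d,d],-1)
    R=cv2.Rodrigues(np.array(c["rvec"]).ravel())[0]
    W=(P-np.array(c["tvec"]).ravel())@R; W[d==0]=np.nan
    return W
def proj(c,p): return cv2.projectPoints(np.array(p,float).reshape(-1,1,3),np.array(c["rvec"],float),np.array(c["tvec"],float),np.array([[c["fx"],0,c["cx"]],[0,c["fy"],c["cy"]],[0,0,1]],float),None)[0].reshape(-1,2)
E
python3 - <<'E'
from h import *
c=load("top0");W=cloud(c)
for n,(u,v) in dict(scan=(313,240),big=(230,204),purple=(238,273),label=(461,142),jar=(348,133),tape=(505,250),carton=(230,100),table=(320,320)).items(): print(n,W[v,u].round(4))
def rect(name,box,zlo,zhi,cond=None):
    u0,u1,v0,v1=box; S=W[v0:v1,u0:u1].reshape(-1,3); S=S[(S[:,2]>zlo)&(S[:,2]<zhi)]
    (cx,cy),(w,h),a=cv2.minAreaRect((S[:,:2]*1000).astype(np.float32)); print(name,len(S),round(cx,1),round(cy,1),round(w,1),round(h,1),round(a,1),"z",np.median(S[:,2]).round(4))
    return S
rect("scan top",(290,340,225,290),.15,.2)
rect("stand rim",(280,350,225,292),.055,.085)
rect("stand base",(278,350,222,294),.008,.018)
rect("big top",(215,265,190,240),.17,.3)
rect("purple",(220,265,260,300),.1,.3)
rect("instr all",(395,535,55,190),.01,.2)
rect("instr top",(395,535,55,190),.145,.16)
rect("carton top",(170,285,75,185),.1,.12)
# slope plane
S=W[95:180,410:520].reshape(-1,3); S=S[(S[:,2]>.05)&(S[:,2]<.14)]
for _ in range(6):
    m=S.mean(0); n=np.linalg.svd(S-m,full_matrices=False)[2][2]; r=(S-m)@n; S=S[abs(r)<max(.0015,1.5*r.std())]
n*=np.sign(n[2]); print("plane",m,n,len(S), r.std(),"yaw",np.degrees(np.arctan2(n[1],n[0])))
lab=c["color"][125:160,435:485]; cv2.imwrite("pics/lab.png",cv2.resize(c["color"][50:200,390:540,::-1],(600,600)))
cv2.imwrite("pics/scan.png",cv2.resize(c["color"][170:310,190:380,::-1],(760,560),interpolation=cv2.INTER_CUBIC))
E
```

```text
scan [0.4736 0.0744 0.1737]
big [0.5359 0.2203 0.2086]
purple [0.4168 0.2122 0.1637]
label [ 0.6781 -0.2226  0.0937]
jar [0.7049 0.0024 0.0832]
tape [ 0.4676 -0.3167  0.025 ]
carton [0.7697 0.2379 0.1088]
table [0.3322 0.0665 0.0008]
scan top 293 460.3 79.5 34.5 28.2 29.8 z 0.1727
stand rim 539 460.2 79.5 68.3 58.1 29.9 z 0.0682
stand base 1350 472.2 86.5 138.0 99.7 29.8 z 0.0118
big top 571 536.1 223.4 43.4 35.1 89.2 z 0.2069
purple 363 412.9 216.1 28.5 34.3 29.8 z 0.1597
instr all 11420 703.0 -270.2 284.1 183.4 73.5 z 0.1216
instr top 3966 754.8 -241.9 200.6 99.9 73.1 z 0.1498
carton top 7048 722.0 244.7 163.7 180.4 10.5 z 0.1097
plane [ 0.68068567 -0.22097893  0.09534726] [-0.67357548  0.20022052  0.71148283] 2637 0.0009516704277738762 yaw 163.4454022317631
```

Run:
```python
from h import *
c=load("side0"); cv2.imwrite("pics/side_c.png",cv2.resize(c["color"][160:340,120:420,::-1],(800,480),interpolation=cv2.INTER_CUBIC))
```

```text
(no output)
```

View pics/lab.png

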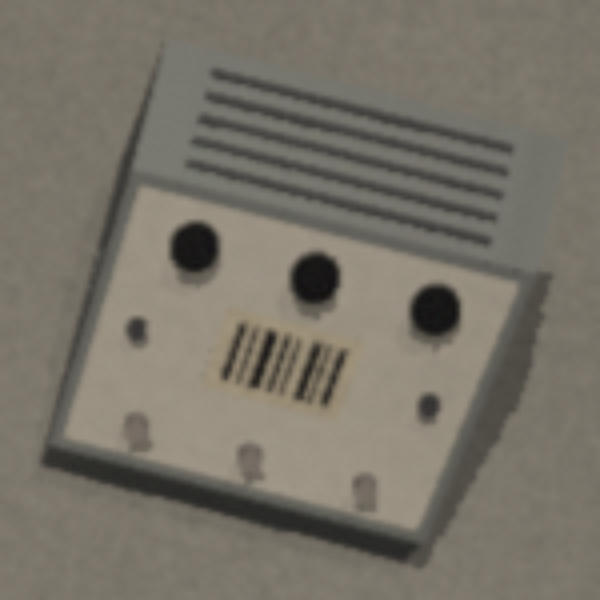

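View pics/scan.png

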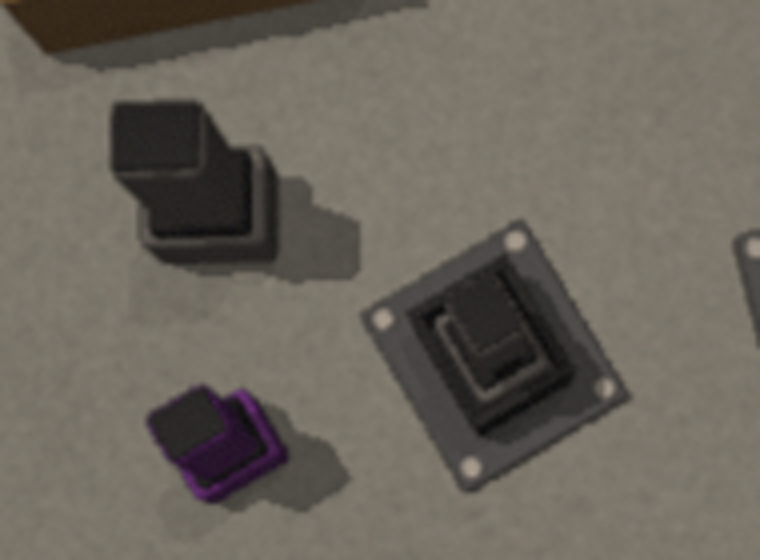

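View pics/side_c.png

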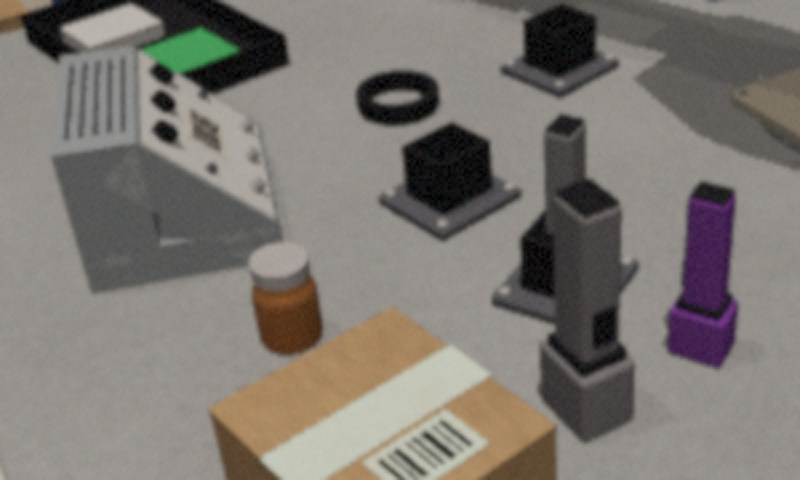

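Measured positions all match the sizes given:
- **Scanner:** at (0.460, 0.080), x axis at yaw 29.8°, top at z = 0.173, as expected.
- **Label:** on a 45° plane at about (0.68, -0.22, 0.095), with the scan direction at yaw about -16.7°.

Now I'll move over toward the scanner.

```bash
python3 -m inch '[{"x":-32,"z":30},{"x":-32,"z":30},{"x":-32,"z":30},{"x":-32,"z":30},{"x":-32,"z":30},{"x":-32,"z":30},{"x":-32,"z":30},{"x":-32,"z":30},{"x":-32,"z":30},{"x":-32,"z":30},{"x":-32,"z":30},{"x":-32,"z":30}]' 1 20
cat > st.py <<'E'
import sys
from plant import robot
from scipy.spatial.transform import Rotation as R
import numpy as np
s=robot.read_state();M=R.from_rotvec(s["orientation"]).as_matrix()
p=np.array(s["tool_pos"]); print("t",s["t"],"p",p.round(4),"yaw z",np.degrees(np.arctan2(M[1,2],M[0,2])).round(2),"y",M[:,1].round(3),"F",s["force"].round(2),"Tq",s["wrist_torque"].round(2),"op",round(s["opening"],4),"q",s["q"].round(2))
if len(sys.argv)>1:
    t=np.array(list(map(float,sys.argv[1:4]))); print("delta tool mm",((t-p)@M*1000).round(1), "after twist:",)
    if len(sys.argv)>4:
        y=np.radians(float(sys.argv[4])); print("twist",np.arctan2(M[1,2],M[0,2])-y)
        Z=np.array([np.cos(y),np.sin(y),0]);Y=np.array([0,0,-1]);X=np.cross(Y,Z); print("delta in target axes",((t-p)@np.stack([X,Y,Z],1)*1000).round(1))
E
python3 st.py .4603 .0795 .289 29.8
```

```text
t 0.1 p [ 0.2511 -0.5447  0.4038] yaw z 24.74 y [-0.001  0.002 -1.   ] F [-0.09  0.89 -0.07] Tq [-0.02  0.03  0.01] op 0.0932 q [-1.22  0.13  1.49  0.    1.52 -0.09]
delta tool mm [-479.2  115.6  451.3] after twist:
twist -0.08831056424826816
delta in target axes [-437.7  114.8  491.8]$[0]: bad value
```

```bash
python3 -m inch '[{"x":-32,"y":0,"z":30,"twist":0}]'; python3 st.py .4603 .0795 .289 29.8
```

```text
t: 0.2
tool_pos: [0.2636, -0.5053, 0.4027]
orientation: [-1.382, 0.89, -0.886]
force: [0.0, 0.8, 0.3]
opening: 0.0929
t 0.2 p [ 0.2636 -0.5053  0.4027] yaw z 24.54 y [-0.002  0.001 -1.   ] F [0.03 0.83 0.26] Tq [ 0.04 -0.01  0.  ] op 0.0929 q [-1.18  0.05  1.58 -0.    1.52 -0.04]
delta tool mm [-450.   114.2  421.9] after twist:
twist -0.09177554058749948
delta in target axes [-409.7  113.7  461.3]
```

```bash
python3 -m inch '[{"x":-32,"y":0,"z":30,"twist":0},{"x":-32,"y":0,"z":30,"twist":0},{"x":-32,"y":0,"z":30,"twist":0},{"x":-32,"y":0,"z":30,"twist":0},{"x":-32,"y":0,"z":30,"twist":0},{"x":-32,"y":0,"z":30,"twist":0},{"x":-32,"y":0,"z":30,"twist":0},{"x":-32,"y":0,"z":30,"twist":0},{"x":-32,"y":0,"z":30,"twist":0},{"x":-32,"y":0,"z":30,"twist":0},{"x":-32,"y":0,"z":30,"twist":-0.045},{"x":-32,"y":0,"z":30,"twist":-0.045}]' 1 20; python3 st.py .4603 .0795 .289 29.8
```

```text
t: 1.4
tool_pos: [0.4294, -0.0015, 0.4046]
orientation: [-1.412, 0.815, -0.816]
force: [0.6, -0.5, 0.1]
opening: 0.0934
t 1.4 p [ 0.4294 -0.0015  0.4046] yaw z 30.0 y [ 0. -0. -1.] F [ 0.56 -0.49  0.13] Tq [ 0.02 -0.02  0.04] op 0.0934 q [-0.12 -0.35  1.93 -0.    1.56  0.92]
delta tool mm [-54.7 115.6  67.2] after twist:
twist 0.003421936881515264
delta in target axes [-54.9 115.6  67.1]
```

```bash
python3 -m inch '[{"x":-28,"y":0,"z":34,"twist":0},{"x":-27,"y":0,"z":33,"twist":0},{"x":0,"y":0,"z":0,"twist":0},{"x":0,"y":0,"z":0,"twist":0}]' 1 20; python3 st.py .4603 .0795 .289 29.8
python3 - <<'E'
from plant import imaging
import cv2,numpy as np
for n in("side","top"):
    c=imaging.read_camera(n); np.savez(f"{n}1.npz",**c); cv2.imwrite(f"pics/{n}1.png",c["color"][:,:,::-1])
E
```

```text
t: 1.8
tool_pos: [0.4599, 0.0786, 0.4041]
orientation: [-1.414, 0.816, -0.814]
force: [-0.1, -0.5, 0.2]
opening: 0.0933
t 1.8 p [0.4599 0.0786 0.4041] yaw z 30.05 y [-0.001 -0.    -1.   ] F [-0.13 -0.54  0.17] Tq [-0.04  0.01 -0.02] op 0.0933 q [ 0.06 -0.24  1.84 -0.    1.54  1.11]
delta tool mm [ -0.5 115.1   1. ] after twist:
twist 0.004307190698547236
delta in target axes [ -0.5 115.1   0.8]
```

View pics/side1.png

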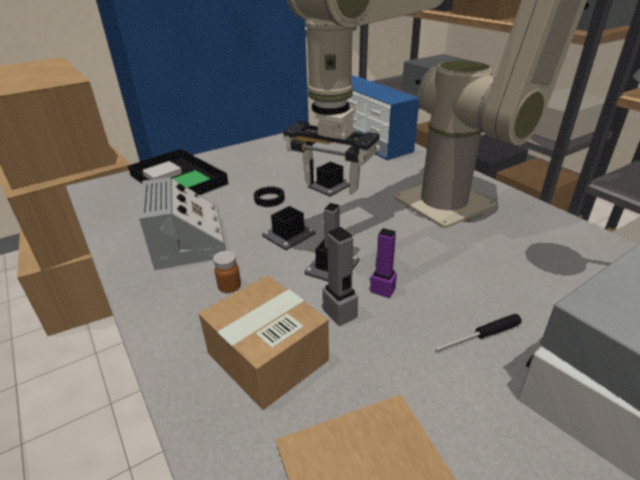

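The fingers, at about (310,185) and (355,185), straddle the scanner top at (332,207). I'll go down and grip.

```bash
python3 -m inch '[{"x":0,"y":35,"z":1,"twist":0},{"x":0,"y":35,"z":0,"twist":0},{"x":0,"y":30,"z":0,"twist":0},{"x":0,"y":15,"z":0,"twist":0},{"x":0,"y":0,"z":0,"twist":0}]' 1 25; python3 st.py .4603 .0795 .289 29.8; python3 -m inch '[{"x":0,"y":0,"z":0,"twist":0},{"x":0,"y":0,"z":0,"twist":0},{"x":0,"y":0,"z":0,"twist":0},{"x":0,"y":0,"z":0,"twist":0},{"x":0,"y":0,"z":0,"twist":0},{"x":0,"y":0,"z":0,"twist":0}]' -1 25; python3 st.py
```

```text
t: 2.4
tool_pos: [0.4594, 0.0768, 0.287]
orientation: [-1.414, 0.822, -0.816]
force: [0.2, -0.7, -0.4]
opening: 0.0929
t 2.4 p [0.4594 0.0768 0.287 ] yaw z 29.76 y [-0.005 -0.001 -1.   ] F [ 0.16 -0.72 -0.41] Tq [0.04 0.01 0.02] op 0.0929 q [ 0.06 -0.15  1.98 -0.    1.31  1.11]
delta tool mm [-1.9 -2.   2.1] after twist:
twist -0.0006216682196424905
delta in target axes [-1.9 -2.   2.1]
t: 3.0
tool_pos: [0.461, 0.0783, 0.29]
orientation: [-1.412, 0.816, -0.817]
force: [0.5, 0.0, 0.1]
opening: 0.0498
t 3.0 p [0.461  0.0783 0.29  ] yaw z 29.9 y [ 0.  0. -1.] F [0.49 0.02 0.07] Tq [-0.02  0.01  0.06] op 0.0498 q [ 0.06 -0.15  1.98  0.    1.31  1.11]
```

```bash
python3 -m inch '[{"x":0,"y":0,"z":0,"twist":0},{"x":0,"y":0,"z":0,"twist":0},{"x":0,"y":0,"z":0,"twist":0},{"x":0,"y":0,"z":0,"twist":0},{"x":0,"y":0,"z":0,"twist":0}]' -1 25; python3 st.py
```

```text
t: 3.5
tool_pos: [0.4608, 0.0783, 0.2895]
orientation: [-1.412, 0.817, -0.817]
force: [0.2, -0.0, -1.7]
opening: 0.0279
t 3.5 p [0.4608 0.0783 0.2895] yaw z 29.9 y [-0. -0. -1.] F [ 0.18 -0.04 -1.65] Tq [ 0.04 -0.02 -0.02] op 0.0279 q [ 0.06 -0.15  1.98  0.    1.31  1.11]
```

```bash
python3 -m inch '[{"x":0,"y":-5,"z":0,"twist":0},{"x":0,"y":-10,"z":0,"twist":0},{"x":0,"y":-15,"z":0,"twist":0},{"x":0,"y":-15,"z":0,"twist":0},{"x":0,"y":-15,"z":0,"twist":0},{"x":0,"y":-12,"z":0,"twist":0},{"x":0,"y":-5,"z":0,"twist":0},{"x":0,"y":0,"z":0,"twist":0}]' -1 25; python3 st.py
python3 - <<'E'
from plant import imaging
import cv2,numpy as np
for n in("side",):
    c=imaging.read_camera(n); np.savez(f"{n}2.npz",**c); cv2.imwrite(f"pics/{n}2.png",cv2.resize(c["color"][100:340,200:480,::-1],(700,600)))
E
```

```text
t: 4.3
tool_pos: [0.4612, 0.0783, 0.3678]
orientation: [-1.411, 0.816, -0.818]
force: [0.0, -0.3, -2.4]
opening: 0.028
t 4.3 p [0.4612 0.0783 0.3678] yaw z 29.9 y [ 0.002  0.    -1.   ] F [ 0.02 -0.28 -2.37] Tq [-0.02  0.03  0.03] op 0.028 q [ 0.06 -0.22  1.89  0.    1.46  1.11]
```

View pics/side2.png

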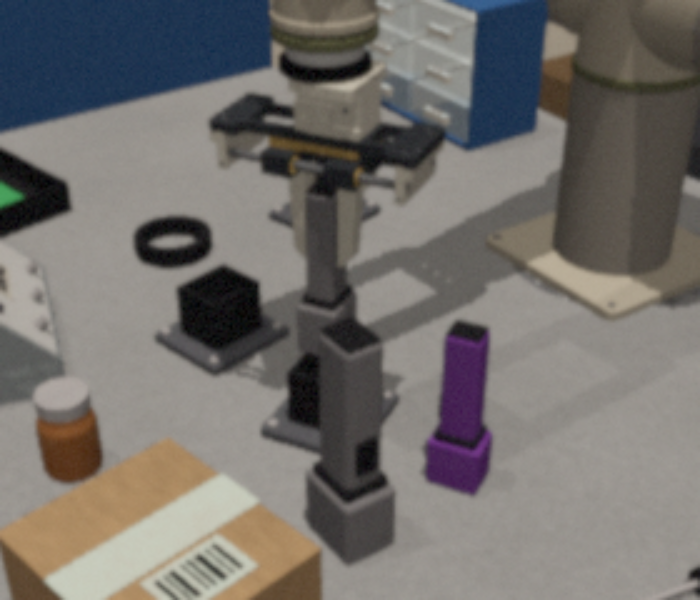

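The scanner is out of the well with its window at about z = 0.09. I'll move past the +d side of the well and lower it, so the rim can lever the head.

```bash
python3 -m inch '[{"x":0,"y":0,"z":10,"twist":0},{"x":0,"y":0,"z":20,"twist":0},{"x":0,"y":0,"z":20,"twist":0},{"x":0,"y":0,"z":10,"twist":0},{"x":0,"y":0,"z":4,"twist":0},{"x":0,"y":0,"z":0,"twist":0},{"x":0,"y":12,"z":0,"twist":0},{"x":0,"y":12,"z":0,"twist":0},{"x":0,"y":8,"z":0,"twist":0},{"x":0,"y":0,"z":0,"twist":0}]' -1 25; python3 st.py
python3 - <<'E'
from plant import robot
p=robot.read_state()["tool_pos"];import numpy as np
a=np.radians(29.8);d=p[:2]-[.4603,.0795];print("G d,lat,z",d@[np.cos(a),np.sin(a)],d@[-np.sin(a),np.cos(a)],p[2]-.167)
E
```

```text
t: 5.35
tool_pos: [0.5154, 0.1099, 0.3324]
orientation: [-1.414, 0.82, -0.815]
force: [-1.0, -0.2, -2.3]
opening: 0.0279
t 5.35 p [0.5154 0.1099 0.3324] yaw z 29.88 y [-0.004 -0.    -1.   ] F [-0.99 -0.19 -2.31] Tq [-0.04 -0.   -0.02] op 0.0279 q [ 0.11 -0.02  1.78 -0.    1.39  1.16]
G d,lat,z 0.06288410630007862 -0.0009855633935906272 0.1653528751345861
```

```bash
python3 -m inch '[{"x":0,"y":-1,"z":-10,"twist":0},{"x":0,"y":-1,"z":-10,"twist":0},{"x":0,"y":-1,"z":-9,"twist":0},{"x":0,"y":1,"z":-8,"twist":0},{"x":0,"y":1,"z":-8,"twist":0},{"x":0,"y":1,"z":-9,"twist":0},{"x":0,"y":0,"z":0,"twist":0}]' -1 25; python3 st.py
python3 - <<'E'
from plant import robot,imaging
p=robot.read_state()["tool_pos"];import numpy as np,cv2
a=np.radians(29.8);d=p[:2]-[.4603,.0795];print("G d,lat,z",d@[np.cos(a),np.sin(a)],d@[-np.sin(a),np.cos(a)],p[2]-.167)
for n in("side",):
    c=imaging.read_camera(n); np.savez(f"{n}3.npz",**c); cv2.imwrite(f"pics/{n}3.png",cv2.resize(c["color"][100:340,200:480,::-1],(700,600)))
E
```

```text
t: 6.05
tool_pos: [0.4689, 0.0827, 0.3354]
orientation: [-1.412, 0.816, -0.818]
force: [0.9, 1.0, 0.4]
opening: 0.0279
t 6.05 p [0.4689 0.0827 0.3354] yaw z 29.87 y [ 0.001 -0.    -1.   ] F [0.92 0.96 0.43] Tq [ 0.19 -0.4  -0.03] op 0.0279 q [ 0.07 -0.17  1.91 -0.    1.4   1.12]
G d,lat,z 0.00902149851795999 -0.0014948720740259112 0.16843907319796506
```

View pics/side3.png

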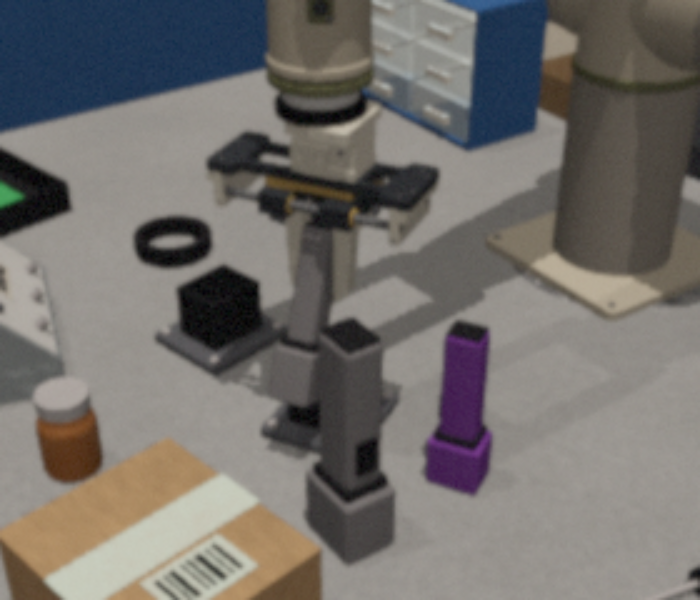

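The head now hangs tilted against the rim, with the handle at (312,290) and the head at (290,370). I'll continue to about 45°.

```bash
python3 -m inch '[{"x":0,"y":3,"z":-7,"twist":0},{"x":0,"y":4,"z":-7,"twist":0},{"x":0,"y":4,"z":-7,"twist":0},{"x":0,"y":4,"z":-6,"twist":0},{"x":0,"y":0,"z":0,"twist":0},{"x":0,"y":0,"z":0,"twist":0}]' -1 25; python3 st.py; python3 -m inch '[{"x":0,"y":0,"z":0,"twist":0},{"x":0,"y":0,"z":0,"twist":0},{"x":0,"y":-20,"z":4,"twist":0},{"x":0,"y":-20,"z":4,"twist":0},{"x":0,"y":-20,"z":0,"twist":0},{"x":0,"y":0,"z":0,"twist":0}]' -1 60; python3 st.py;  python3 - <<'E'
from plant import robot,imaging
import numpy as np,cv2
for n in("side","top"):
    c=imaging.read_camera(n); np.savez(f"{n}4.npz",**c); cv2.imwrite(f"pics/{n}4.png",c["color"][:,:,::-1])
    if n=="side":cv2.imwrite(f"pics/{n}4c.png",cv2.resize(c["color"][80:320,200:480,::-1],(700,600)))
E
```

```text
t: 6.7
tool_pos: [0.4453, 0.0695, 0.3186]
orientation: [-1.414, 0.819, -0.815]
force: [0.2, 0.0, -1.1]
opening: 0.028
t 6.7 p [0.4453 0.0695 0.3186] yaw z 29.88 y [-0.003 -0.    -1.   ] F [ 0.22  0.02 -1.13] Tq [-0.06  0.04  0.02] op 0.028 q [ 0.04 -0.23  1.99 -0.    1.38  1.09]
t: 7.3
tool_pos: [0.454, 0.0739, 0.3825]
orientation: [-1.41, 0.813, -0.819]
force: [0.5, -0.6, -1.6]
opening: 0.0275
t 7.3 p [0.454  0.0739 0.3825] yaw z 29.91 y [ 0.004  0.    -1.   ] F [ 0.47 -0.55 -1.57] Tq [-0.04  0.05 -0.01] op 0.0275 q [ 0.05 -0.25  1.89  0.    1.49  1.1 ]
```

View pics/side4c.png

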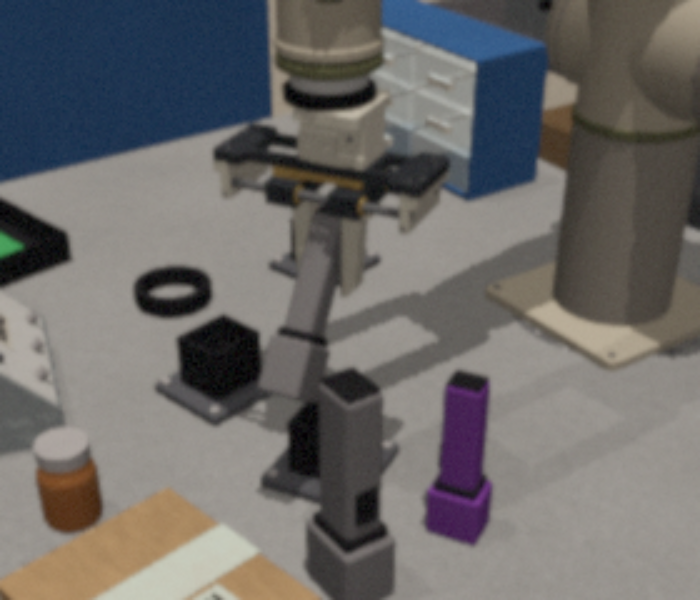

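View pics/top4.png

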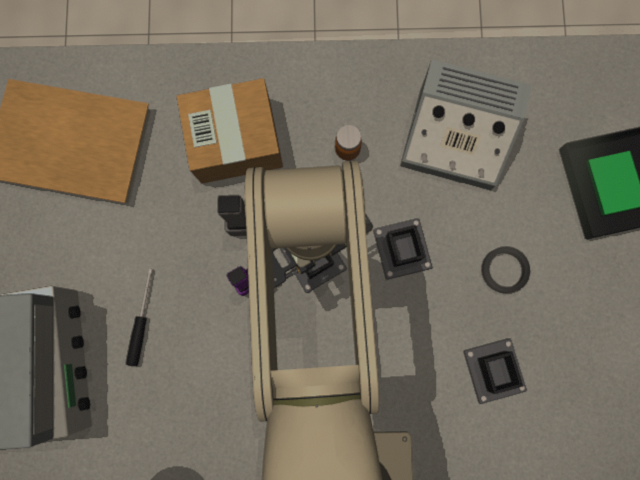

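```bash
cat > tilt.py <<'E'
import sys
from h import *
from scipy.spatial.transform import Rotation as R
def tilt(name,p,yawdeg,lo=-.10,hi=.06):
    c=load(name);W=cloud(c); a=np.radians(yawdeg)
    G=np.array([p[0],p[1],p[2]-.167]); B=np.stack([[np.cos(a),np.sin(a),0],[-np.sin(a),np.cos(a),0],[0,0,1]],1)
    L=(W-G)@B*1000
    ok=(abs(L[...,1])<27)&(L[...,0]>-60)&(L[...,0]<130)&(L[...,2]>-130)&(L[...,2]<50)
    S=L[ok]; print(name,len(S)); 
    for l0,l1 in((5,12),(12,17),(17,25)):
        m=(S[:,1]>l0)&(S[:,1]<l1); T=S[m]
        if len(T)>30: print((l0,l1),len(T),cv2.minAreaRect(T[:,[0,2]].astype(np.float32)), T[:,1].mean())
    return L,ok,c
if __name__=="__main__":
    L,ok,c=tilt(sys.argv[1],[float(x) for x in sys.argv[2:5]],float(sys.argv[5]))
    S=L[ok]; img=np.full((500,500,3),255,np.uint8); col=c["color"][ok][:,::-1]
    for s,k in zip(S,col):
        x,y=int(150+s[0]*2.2),int(150-s[2]*2.2)
        if 0<=x<500 and 0<=y<500: cv2.circle(img,(x,y),2,(255,0,0) if s[1]>17 else (0,0,255) if s[1]>11 else (180,180,180),-1)
    cv2.circle(img,(150,150),3,(0,255,0),-1); cv2.imwrite("pics/prof_%s.png"%sys.argv[1],img)
E
python3 tilt.py side4 .454 .0739 .3825 29.9
```

```text
side4 1533
(5, 12) 234 ((57.77728271484375, -9.843219757080078), (13.253026008605957, 150.4640350341797), 39.35179138183594) 8.550075775074138
(12, 17) 327 ((42.659889221191406, -20.979141235351562), (46.49321365356445, 152.1841583251953), 40.77665328979492) 14.68348765756308
(17, 25) 332 ((41.9069709777832, -19.99853515625), (50.080810546875, 151.35292053222656), 37.12616729736328) 20.357709410047423
```

View pics/prof_side4.png

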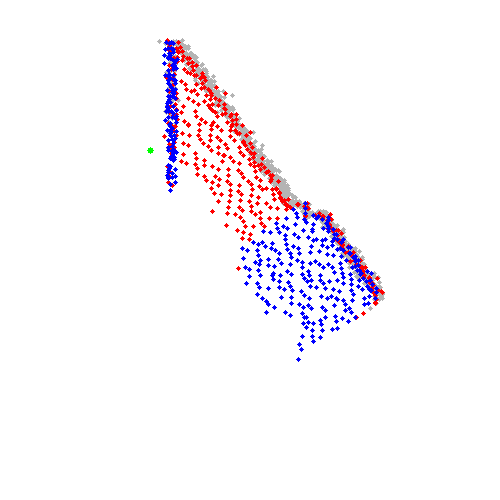

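```bash
cat > fit.py <<'E'
import sys
from h import *
from scipy.optimize import least_squares
from plant import robot
from scipy.spatial.transform import Rotation as Ro
# fit scanner box model (head+handle) to cloud; params: window centre (d,lat,up mm), tilt, small lateral lean
def sdbox(q,lo,hi):
    c=(lo+hi)/2;h=(hi-lo)/2;e=abs(q-c)-h
    return np.linalg.norm(np.maximum(e,0),axis=1)+np.minimum(e.max(1),0)
def fit(names,p,yaw,init,maxd=6):
    a=np.radians(yaw);G=np.array([p[0],p[1],p[2]-.167]);B=np.stack([[np.cos(a),np.sin(a),0],[-np.sin(a),np.cos(a),0],[0,0,1]],1)
    S=[]
    for n in names:
        L=((cloud(load(n))-G)@B*1000).reshape(-1,3)
        S.append(L[np.isfinite(L).all(1)&(abs(L[:,1])<40)&(L[:,0]>-70)&(L[:,0]<150)&(L[:,2]>-140)&(L[:,2]<60)])
    S=np.vstack(S); S=S[~((abs(S[:,0])<15)&(S[:,2]>-30))]  # drop fingers
    def res(P,S):
        R=Ro.from_euler("YXZ",[P[3],P[4],P[5]]).as_matrix() # handle leans to -d for +tilt
        q=(S-P[:3])@R
        return np.minimum(abs(sdbox(q,np.array([-25,-20,0]),np.array([25,20,50]))),abs(sdbox(q,np.array([-17,-14,50]),np.array([17,14,162]))))
    P=np.array(init,float)
    for k in (15,10,6,4,4,4):
        T=S[res(P,S)<k]; P=least_squares(res,P,args=(T,),loss="soft_l1").x
    R=Ro.from_euler("YXZ",P[3:]).as_matrix()
    ang=np.degrees(P[3:]); print("n",len(T),"rms",np.sqrt((res(P,T)**2).mean()).round(2),"window rel G",P[:3].round(1),"tilt",-ang[0].round(2),ang[1:].round(2))
    g=(0-P[:3])@R; print("grip point in scanner frame",g.round(1))
    look=B@(-R[:,2]); w=G+B@P[:3]/1000
    print("window world",w.round(4),"look",look.round(3),"yaw",np.degrees(np.arctan2(look[1],look[0])).round(2))
    return w,look,P
def auto(names,tdeg=38,s=110,p=None,yaw=None):
    st=robot.read_state(); M=Ro.from_rotvec(st["orientation"]).as_matrix()
    if p is None: p=st["tool_pos"]; yaw=np.degrees(np.arctan2(M[1,2],M[0,2]))
    t=np.radians(tdeg); return fit(names,p,yaw,[s*np.sin(t),0,-s*np.cos(t),-t,0,0])
E
python3 -c "
from fit import *
for t in (30,40,45): auto(['side4'],t)"
```

```text
n 1269 rms 1.35 window rel G [ 85.3   0.4 -77.7] tilt 35.39 [-0.04 -0.4 ]
grip point in scanner frame [-24.5  -0.6 112.7]
window world [0.5268 0.1167 0.1346] look [ 0.502  0.288 -0.815] yaw 29.83
n 1268 rms 1.34 window rel G [ 85.3   0.4 -77.7] tilt 35.39 [-0.04 -0.4 ]
grip point in scanner frame [-24.5  -0.6 112.7]
window world [0.5268 0.1167 0.1346] look [ 0.502  0.288 -0.815] yaw 29.83
n 1268 rms 1.34 window rel G [ 85.3   0.4 -77.7] tilt 35.39 [-0.04 -0.4 ]
grip point in scanner frame [-24.5  -0.6 112.7]
window world [0.5268 0.1167 0.1346] look [ 0.502  0.288 -0.815] yaw 29.83
```

```bash
python3 -c "
from fit import *
auto(['side2'],2,110,[.4612,.0783,.3678],29.9)
auto(['side3'],25,110,[.4689,.0827,.3354],29.9)"
```

```text
n 805 rms 1.37 window rel G [   0.7    1.7 -109.2] tilt 0.21 [ 0.53 -0.12]
grip point in scanner frame [ -0.3  -0.7 109.3]
window world [0.4609 0.0801 0.0916] look [-0.002  0.01  -1.   ] yaw 98.66
n 1019 rms 1.38 window rel G [ 51.4   0.8 -98.8] tilt 20.5 [-0.13 -0.52]
grip point in scanner frame [-13.5  -1.1 110.6]
window world [0.5131 0.109  0.0696] look [ 0.305  0.173 -0.937] yaw 29.53
```

The fit gives 35.4° of tilt. The scanner is turning about a point about 40 mm above the grasp point, near the top of the handle, so I need about 10° more. I'll go back to the rim and push further with that pivot in mind.

```bash
python3 -m inch '[{"x":0,"y":20,"z":-5,"twist":0},{"x":0,"y":20,"z":-4,"twist":0},{"x":0,"y":18,"z":0,"twist":0},{"x":0,"y":10,"z":0,"twist":0},{"x":0,"y":2,"z":-3,"twist":0},{"x":0,"y":2,"z":-3,"twist":0}]' -1 30;  python3 -m inch '[{"x":0,"y":2,"z":-4,"twist":0},{"x":0,"y":2,"z":-4,"twist":0},{"x":0,"y":2,"z":-4,"twist":0},{"x":0,"y":2,"z":0,"twist":0},{"x":0,"y":0,"z":0,"twist":0}]' -1 30; python3 st.py
python3 - <<'E'
from plant import robot,imaging
import numpy as np,cv2
c=imaging.read_camera("side"); np.savez("side5.npz",**c); cv2.imwrite("pics/side5c.png",cv2.resize(c["color"][80:320,200:480,::-1],(700,600)))
from fit import *
auto(["side5"],42)
E
```

```text
t: 8.0
tool_pos: [0.4403, 0.0665, 0.3079]
orientation: [-1.411, 0.816, -0.817]
force: [3.8, 2.4, -1.4]
opening: 0.0278
t: 8.5
tool_pos: [0.4296, 0.0601, 0.3]
orientation: [-1.412, 0.817, -0.817]
force: [1.6, -0.1, 3.0]
opening: 0.028
t 8.5 p [0.4296 0.0601 0.3   ] yaw z 29.88 y [ 0. -0. -1.] F [ 1.64 -0.12  2.98] Tq [ 0.18 -0.46 -0.  ] op 0.028 q [ 0.02 -0.26  2.06 -0.    1.35  1.07]
n 359 rms 1.87 window rel G [ 97.4   1.5 -98.7] tilt 33.4 [-0.03 -4.41]
grip point in scanner frame [-26.8  -3.6 136. ]
window world [0.5134 0.1099 0.0343] look [ 0.477  0.274 -0.835] yaw 29.84
```

View pics/side5c.png

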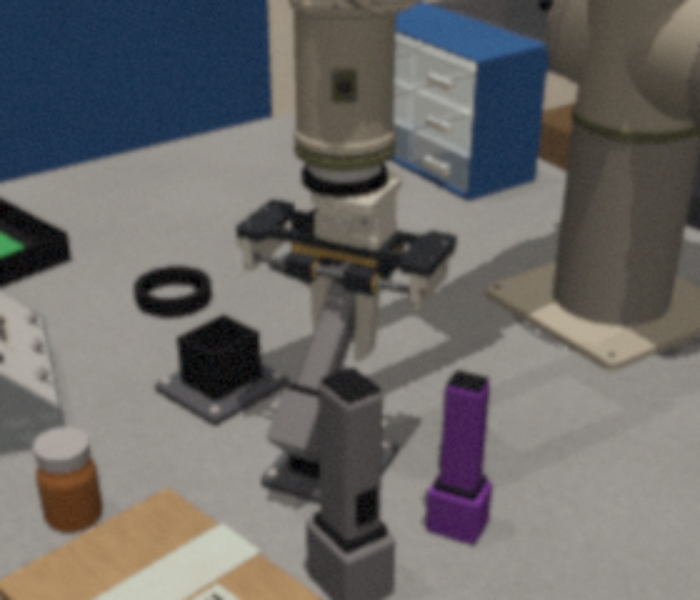

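```bash
python3 -m inch '[{"x":0,"y":0,"z":0,"twist":0},{"x":0,"y":0,"z":0,"twist":0},{"x":0,"y":-20,"z":4,"twist":0},{"x":0,"y":-25,"z":4,"twist":0},{"x":0,"y":-25,"z":0,"twist":0},{"x":0,"y":-10,"z":0,"twist":0},{"x":0,"y":0,"z":0,"twist":0}]' -1 60; python3 st.py
python3 - <<'E'
from plant import robot,imaging
import numpy as np,cv2
c=imaging.read_camera("side"); np.savez("side6.npz",**c); cv2.imwrite("pics/side6c.png",cv2.resize(c["color"][80:320,200:480,::-1],(700,600)))
from fit import *
auto(["side6"],42)
E
```

```text
t: 9.25
tool_pos: [0.4368, 0.0643, 0.3804]
orientation: [-1.411, 0.816, -0.818]
force: [0.2, -0.6, -3.5]
opening: 0.0276
t 9.25 p [0.4368 0.0643 0.3804] yaw z 29.9 y [ 0.001 -0.    -1.   ] F [ 0.21 -0.57 -3.51] Tq [-0.06  0.07 -0.03] op 0.0276 q [ 0.03 -0.3   1.94 -0.    1.5   1.08]
n 1279 rms 1.31 window rel G [107.1   0.8 -61.8] tilt 46.73 [-0.11 -0.44]
grip point in scanner frame [-28.4  -1.3 120.4]
window world [0.5288 0.1184 0.1502] look [ 0.632  0.361 -0.685] yaw 29.75
```

View pics/side6c.png

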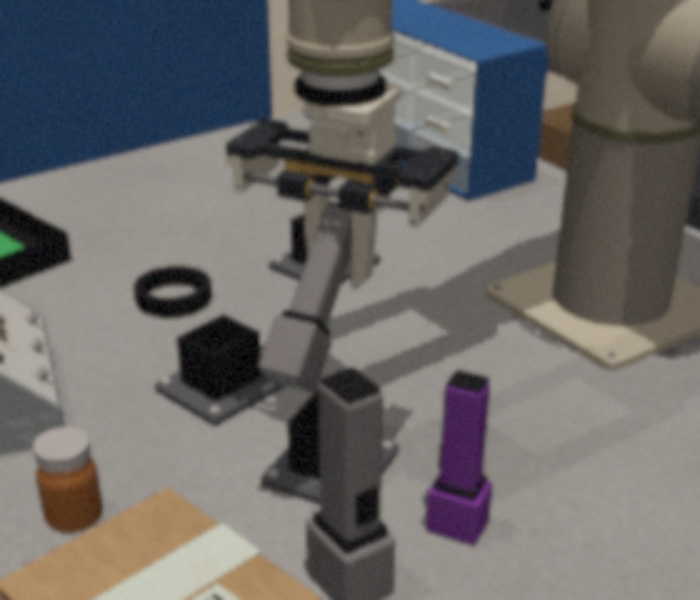

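Tilt is now 46.7° against the 45° wanted, and the scanner is held firmly. Next I'll refine the label position from both cameras and compute the target.

```bash
cat > lab.py <<'E'
from h import *
def label(n,box):
    c=load(n);W=cloud(c);u0,u1,v0,v1=box
    g=cv2.cvtColor(c["color"],cv2.COLOR_RGB2GRAY)[v0:v1,u0:u1]; m=g<(np.percentile(g,75)*.6)
    k,l,s,ce=cv2.connectedComponentsWithStats(m.astype(np.uint8))
    vs,us=np.nonzero(m); P=W[v0:v1,u0:u1][m]; P=P[np.isfinite(P).all(1)]
    print(n,"px",us.mean()+u0,vs.mean()+v0,"mid",(us.min()+us.max())/2+u0,(vs.min()+vs.max())/2+v0,"W",P.mean(0).round(4),"midW",((P.min(0)+P.max(0))/2).round(4))
label("top0",(442,482,128,156))
label("side0",(190,205,200,217))
# plane for side cam
W=cloud(load("side0"));S=W[185:245,170:225].reshape(-1,3);S=S[np.isfinite(S).all(1)&(S[:,2]>.05)&(S[:,2]<.14)]
for _ in range(8):
    m=S.mean(0); n=np.linalg.svd(S-m,full_matrices=False)[2][2]; r=(S-m)@n; S=S[abs(r)<max(.0015,1.5*r.std())]
n*=np.sign(n[2]);print("side plane",m,n,len(S),np.degrees(np.arctan2(n[1],n[0])))
# instrument outline: front bottom edges / sides from top camera
W=cloud(load("top0"));S=W[55:190,395:535].reshape(-1,3);S=S[np.isfinite(S).all(1)&(S[:,2]>.04)&(S[:,2]<.17)]
a=np.radians(-16.7);ex=np.array([np.cos(a),np.sin(a)]);ey=np.array([-ex[1],ex[0]])
l=S[:,:2]@ey; f=S[S[:,2]>.14][:,:2]@ex
print("lat range",np.percentile(l,[.2,99.8]),"back x",np.percentile(f,99.5))
mid=np.percentile(l,[.2,99.8]).mean(); bx=np.percentile(f,99.8)-.125
print("label from outline",ex*bx+ey*mid)
E
python3 lab.py
```

```text
top0 px 460.2313432835821 140.8582089552239 mid 460.5 140.5 W [ 0.6797 -0.2204  0.0964] midW [ 0.6804 -0.2211  0.0962]
side0 px 197.1 209.36 mid 197.0 209.5 W [ 0.678  -0.2177  0.0965] midW [ 0.6778 -0.2191  0.097 ]
side plane [ 0.68055088 -0.203381    0.09317208] [-0.67638303  0.20390821  0.70776227] 1024 163.22359319229608
lat range [-0.11465987  0.08527321] back x 0.8414046081061318
label from outline [ 0.68234749 -0.22005441]
```

```bash
cat > tgt.py <<'E'
import numpy as np
lab=np.array([.680,-.2205,.0955]);t=np.radians(46.7);y=np.radians(-16.7);D=.125
look=np.array([np.sin(t)*np.cos(y),np.sin(t)*np.sin(y),-np.cos(t)])
w=lab-D*look; off=np.array([107.1,.8,-61.8])/1000
B=np.stack([[np.cos(y),np.sin(y),0],[-np.sin(y),np.cos(y),0],[0,0,1]],1)
G=w-B@off; print("window",w.round(4),"TCP",(G+[0,0,.167]).round(4))
E
python3 tgt.py; python3 st.py $(python3 tgt.py | sed 's/.*TCP \[//;s/\]//') -16.7
```

```text
window [ 0.5929 -0.1944  0.1812] TCP [ 0.4901 -0.1643  0.41  ]
t 9.3 p [0.4364 0.0643 0.3791] yaw z 29.9 y [-0.001 -0.    -1.   ] F [ 0.29  0.4  -2.57] Tq [-0.07  0.09 -0.01] op 0.0277 q [ 0.03 -0.3   1.94 -0.    1.5   1.08]
delta tool mm [224.9 -30.9 -67.5] after twist:
twist 0.8133286197139018
delta in target axes [203.5 -30.9 117.1]
```

```bash
python3 -m inch '[{"x":0,"y":-10,"z":0,"twist":0.02},{"x":0,"y":-11,"z":0,"twist":0.05},{"x":0,"y":-10,"z":0,"twist":0.09},{"x":0,"y":0,"z":0,"twist":0.1},{"x":0,"y":0,"z":0,"twist":0.1},{"x":0,"y":0,"z":0,"twist":0.1},{"x":0,"y":0,"z":0,"twist":0.1},{"x":0,"y":0,"z":0,"twist":0.1},{"x":0,"y":0,"z":0,"twist":0.09},{"x":0,"y":0,"z":0,"twist":0.05},{"x":0,"y":0,"z":0,"twist":0.013},{"x":0,"y":0,"z":0,"twist":0}]' -1 60; python3 st.py .4901 -.1643 .41 -16.7
```

```text
t: 10.5
tool_pos: [0.4364, 0.0643, 0.4101]
orientation: [-1.059, 1.421, -1.42]
force: [0.3, -0.7, -2.5]
opening: 0.0277
t 10.5 p [0.4364 0.0643 0.4101] yaw z -16.67 y [-0.001  0.    -1.   ] F [ 0.35 -0.66 -2.55] Tq [ 0.12  0.09 -0.  ] op 0.0277 q [ 0.03 -0.31  1.9   0.    1.56  1.89]
delta tool mm [203.6   0.  117. ] after twist:
twist 0.0005840054882487733
delta in target axes [2.035e+02 1.000e-01 1.171e+02]
```

```bash
python3 -m inch '[{"x":5,"y":0,"z":3,"twist":0},{"x":12,"y":0,"z":6,"twist":0},{"x":20,"y":0,"z":8,"twist":0},{"x":25,"y":0,"z":9,"twist":0},{"x":28,"y":0,"z":10,"twist":0},{"x":28,"y":0,"z":10,"twist":0},{"x":28,"y":0,"z":10,"twist":0},{"x":25,"y":0,"z":10,"twist":0},{"x":18,"y":0,"z":8,"twist":0},{"x":10,"y":0,"z":6,"twist":0},{"x":4,"y":0,"z":3,"twist":0},{"x":0,"y":0,"z":0,"twist":0}]' -1 60; python3 st.py .4901 -.1643 .41 -16.7;  python3 - <<'E'
from plant import robot,imaging
import numpy as np,cv2
for n in("side","top"):
    c=imaging.read_camera(n); np.savez(n+"7.npz",**c); cv2.imwrite(f"pics/{n}7.png",c["color"][:,:,::-1])
from fit import *
auto(["side7"],46)
E
```

```text
t: 11.7
tool_pos: [0.458, -0.1541, 0.4106]
orientation: [-1.057, 1.421, -1.42]
force: [0.1, 0.9, -1.8]
opening: 0.0276
t 11.7 p [ 0.458  -0.1541  0.4106] yaw z -16.7 y [-0.  0. -1.] F [ 0.08  0.89 -1.78] Tq [ 0.12  0.13 -0.04] op 0.0276 q [-0.43 -0.19  1.79  0.    1.54  1.43]
delta tool mm [ 0.5  0.6 33.7] after twist:
twist 2.1006635543274754e-05
delta in target axes [ 0.5  0.6 33.7]
n 931 rms 1.58 window rel G [ 1.051e+02 -1.000e-01 -6.280e+01] tilt 46.83 [-0.18  0.06]
grip point in scanner frame [-26.1  -0.3 119.6]
window world [ 0.5586 -0.1835  0.1809] look [ 0.698 -0.212 -0.684] yaw -16.89
```

View pics/side7.png

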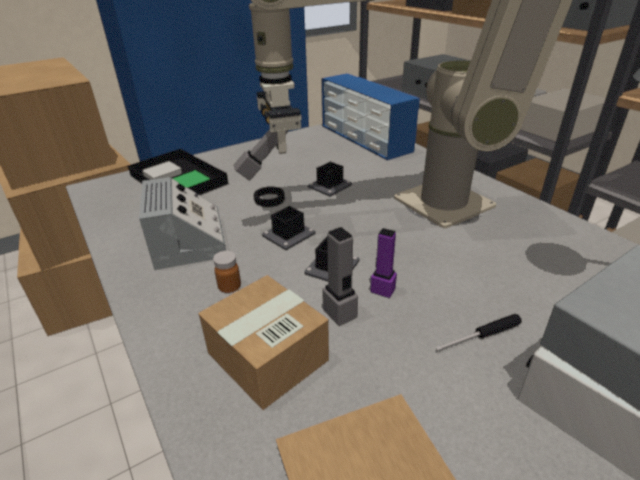

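The scanner is seen at (258,155), still tilted 46.8°, and its look direction passes over the instrument front. Final approach of about 35 mm.

```bash
python3 -m inch '[{"x":0,"y":0,"z":4,"twist":0},{"x":0.5,"y":0,"z":8,"twist":0},{"x":0,"y":0,"z":9,"twist":0},{"x":0,"y":0,"z":8,"twist":0},{"x":0,"y":0,"z":5,"twist":0},{"x":0,"y":0,"z":1,"twist":0},{"x":0,"y":0,"z":0,"twist":0},{"x":0,"y":0,"z":0,"twist":0},{"x":0,"y":0,"z":0,"twist":0},{"x":0,"y":0,"z":0,"twist":0}]' -1 60; python3 st.py;  python3 - <<'E'
from plant import robot,imaging
import numpy as np,cv2
for n in("side","top"):
    c=imaging.read_camera(n); np.savez(n+"8.npz",**c); cv2.imwrite(f"pics/{n}8.png",c["color"][:,:,::-1])
    if n=="side":cv2.imwrite(f"pics/{n}8c.png",cv2.resize(c["color"][80:280,110:350,::-1],(720,600)))
from fit import *
w,l,P=auto(["side8"],46)
lab=np.array([.680,-.2205,.0955]);n=np.array([-.675,.202,.71]);n/=np.linalg.norm(n)
s=((lab-w)@n)/(l@n); h=w+s*l; print("dist",s,"perp",(w-lab)@n,"hit offset mm",(h-lab)*1000,"angle",np.degrees(np.arccos(-l@n)))
E
```

```text
t: 12.8
tool_pos: [0.4911, -0.1645, 0.4108]
orientation: [-1.057, 1.42, -1.421]
force: [-0.4, 0.1, -1.4]
opening: 0.0279
t 12.8 p [ 0.4911 -0.1645  0.4108] yaw z -16.69 y [ 0. -0. -1.] F [-0.36  0.13 -1.43] Tq [ 0.09  0.13 -0.04] op 0.0279 q [-0.42 -0.1   1.71  0.    1.53  1.44]
n 937 rms 1.58 window rel G [103.9   0.7 -62. ] tilt 46.7 [0.08 0.06]
grip point in scanner frame [-26.1  -0.5 118.2]
window world [ 0.5909 -0.1936  0.1818] look [ 0.698 -0.208 -0.686] yaw -16.58
dist 0.12691387756943795 perp 0.12684243616090723 hit offset mm [-0.61546058  0.52089931 -0.7333205 ] angle 1.9225535816841215
```

View pics/side8c.png

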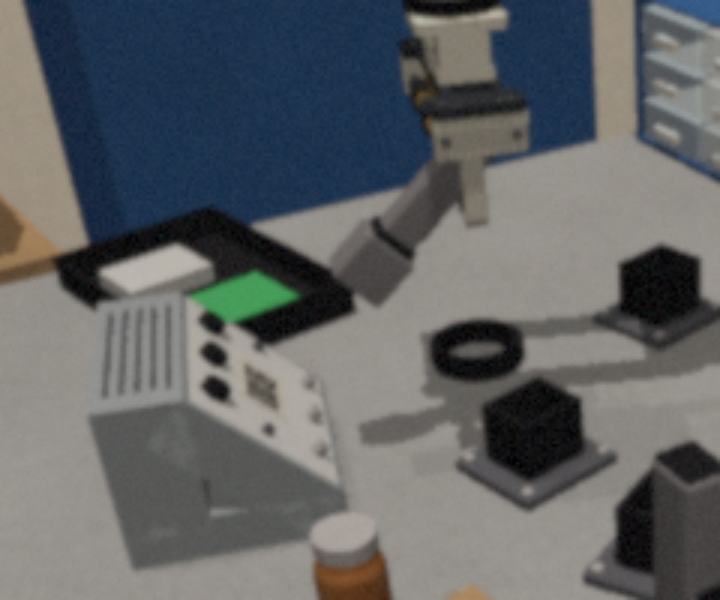

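View pics/top8.png

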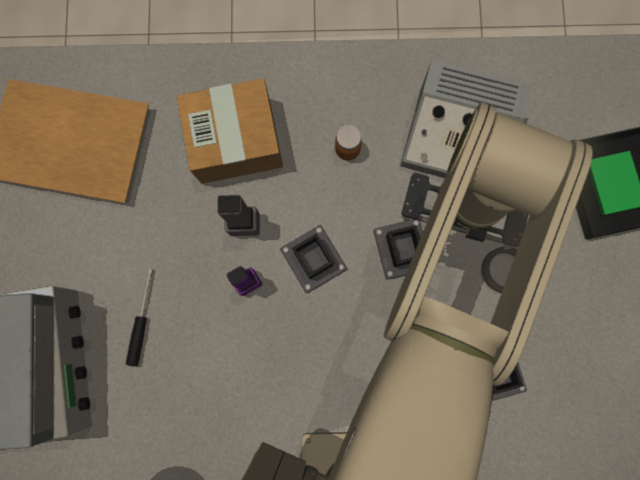

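Nothing has shifted, and the tilt has been steady across three looks. Handing in.

```bash
python3 -c "
from plant import robot
print(robot.close_job())"; python3 st.py
```

```text
the job is handed in; nothing more can be done
None
the job is handed in; nothing more can be done
```

The job is handed in at about 12.9 s, with the scanner still gripped at 60 N, held in the air and aimed at the instrument's label. No verdict was reported, and the state could not be read after hand-in.

**What I did**
- I gripped the small grey scanner in the leftmost stand by its handle and drew it straight up out of the well.
- The moves only allow shifts and yaw. To tilt the scanner I levered its head against the outside of the stand's rim, in two pushes, so that it turned in the grip.
- I then tightened the grip, turned the scanner toward the instrument and moved it in front of the label.

**Last checks (fit to the side camera's depth image)**
- **Distance:** the window is about 127 mm from the label.
- **Angle:** it looks about 1.9° off square.
- **Aim:** its line of sight meets the label about 1 mm from the centre, on top of the roughly 2 mm calibration error.
- **Hold:** the tilt read 46.7°, 46.8° and 46.7° in three successive looks, so it was not slipping.
- **Bystanders:** the carton, jar and screwdriver look unmoved. The tape roll, partly hidden under the arm in the top view, also looks unmoved. The scanner stayed clear of the instrument in every view.

**What did not go to plan**
- The first push gave only 35° of tilt, because the scanner turned about a point near the top of the handle, about 40 mm above the grasp point. The second push corrected this.
- As a result the pads hold the handle off-centre and near its top, though it stayed firm.
- One fit taken while the scanner was still on the rim disagreed (33°). The view was partly hidden, so I discarded it and measured again after lifting.

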